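Close up the stylus chest

ROBOT

A 6-joint arm with a two-finger parallel gripper is mounted at the origin on the work surface. World frame = base frame: x ahead of the robot, y to its left, z up, the work surface at z = 0. Lengths are in m, angles in rad, forces in N, time in s.
With the tool pointing down it reaches from about 0.15 to 0.775 m from the base axis. Payload 6.1 kg.
Tool frame: the origin (TCP) lies at the very end of the fingers, on their centre line; the grasp point (between the pads) lies 19 mm behind it (grasp_offset is the z of the grasp point in the tool frame, in m); z points along the fingers, y is the line along which they close (so a half turn about z gives the same grasp; the last joint's range is limited). The gripper opens to 85 mm and grips with 20 to 120 N. Pads are 22 mm wide; open, the fingers measure 114 mm over their backs; the gripper's body (76 mm by 85 mm) begins 54 mm behind the grasp point. The pads swing forward as they close: fully open they stand 13 mm farther back than shut.
Start: joints at [1.231, 0.126, -0.04, 1.405, 0, 1.571], TCP at [0.175, 0.495, 0.231] pointing down, gripper open.
Joint ranges: [-2.72, 2.72], [-0.95, 1.95], [-1.27, 1.35], [-1.78, 2.02], [-1.46, 1.47], [-3.14, 3.14]. Speed limits (rad/s): [2.39, 2.39, 3.01, 3.14, 3.14, 3.14].

INTERFACE

Orientations are given as a rotation vector (axis times angle).
In Python, from station import * gives the robot as it stands. The module is installed in compiled form; this text tells all that it offers.
- The arm moves only by the tool send_rows, never from a script. Its argument "deltas" is one flat list of numbers, 7 for each row, row after row: the opening in per cent of the stroke, from 0 (shut) to 100 (fully open), then the shift along the tool's x, y, z in m, then the turn, a rotation vector about the tool's x, y, z in rad. In form: [jaw, dx, dy, dz, rx, ry, rz, jaw, dx, dy, dz, rx, ry, rz, ...]. A call has 1 to 20 rows; each row shifts and turns the commanded pose from where the row before left it, along the tool's axes as they then stand; what a row does not reach is not made up. A row lasts 1/10 s, in which the tool goes at most 50 mm and 8.59 degrees, less where a joint would pass 70% of its speed; a pose out of reach is approached as far as the arm can. A call is refused whole if a number of a shift passes 0.05 or a number of a turn 0.15, either way. A call with a gripper value outside its range is refused whole. The fingers move at their own pace and stop on an object; "grip_force" is the grip in N (left out, the last holds). Time passes only in rows, so rows that do not move let the fingers close. It gives the time, the measured TCP pose, the force, the opening and the grip force at its end, in the units of the state.
- get_obs(): the state, without advancing time (a new reading comes with each control period).
- snapshot(name): name is "side" or "top" or "wrist"; returns a dict with "color" (420x560x3 uint8, red, green, blue), "camera_matrix" (3x3 intrinsics, pixels), "dist_coeffs" ([k1, k2, p1, p2, k3] as OpenCV has them; the pictures are not rectified), "R" (3x3) and "t" (3): a world point X has camera coordinates R X + t. Camera axes: x right, y down, z forward; pixel columns grow to the right and rows downward; lengths in m; the calibration is good to about 2 mm. A picture is of the moment at which its call begins. There is no depth.
- hand_in(): hands the job in; it is judged then, once.
The state is a dict: "clock": time; "joint_pos": joint angles; "qd": joint speeds; "effort": joint torques, N m; "eef_pos": TCP position; "tool_rot": TCP orientation; "contact_force": force on the tool from outside, world axes, zero at the start; "torque": the same for the moment, N m; "finger_gap": finger opening in m; "grip_force": force on a finger pad.
Only numpy, scipy, OpenCV 4.12 (cv2) and the standard library are available. Lean on these libraries where they do the work, as an engineer would, in place of code of your own. Each camera call takes 0.05 s, during which the arm holds its last target. There are 200 camera calls.

TASK

The measuring session is over: with the fingertips, push both drawers of the stylus chest fully home, and after that push its open lid over and down until it is fully shut. Do it gently, without slamming anything, and pull, grip or pick up nothing. Leave the setting ring lying in the chest's tray, and the joystick pendant, the manifold and the ball standard beside the chest, where they are.

Things in the scene. Friction and masses are not known exactly. Their poses are not given: they have to be found in the camera images.
- chest: Teal desktop chest, fixed, 160 mm deep (x), 320 wide (y), 100 high to its rim without the lid; origin at the centre of its underside, on the table. Its front with two drawers side by side faces its -x, roughly to the robot; +y is left as the robot sees it. The outer side of a shut drawer's front lies at x = -80 mm. Above the drawers is a shallow tray (floor 76 mm up) under the lid.
- drawer_left (a joint): How far the left drawer (centred at chest y = +78.5 mm) is pulled out towards the chest's -x, in m: 0 = fully home, against a stop; at most 0.12. It slides stiffly (about 1.5 N plus 5 N per m/s) and stays where it is left. Its contents are fixed to it.
- drawer_right (a joint): The same for the right drawer (centred at y = -78.5 mm of the chest).
- drawer_left_face (a point): Point on the outer side of the left drawer's aluminium front, mid-width, 49 mm above the table; moves with the drawer; axes as the chest's. The front is 153 mm wide and reaches from 7 to 67 mm above the table. A dark finger bar 70 mm wide sticks 12 mm out of it at 14 to 20 mm above the table; the rest is flat and free to push on.
- drawer_right_face (a point): The same point on the right drawer's front.
- lid (a joint): Opening angle of the lid in rad: 0 = shut, lying on the chest, against a stop; 1.57 would be upright. Its hinge line runs along the chest's y at the back rim (chest x = +80 mm, 100 mm above the table). The stiff hinge (about 0.55 N m) holds the lid at any angle; pushing it down takes up to about 5 N at the free edge.
- lid_edge (a point): Middle of the lid's free (front) edge, on its outer (upper) side. The lid is a flat teal panel 8 mm thick, 320 wide, 168 from hinge to this edge; a 6 mm thick lip along the edge stands 3 mm out in front and reaches 12 mm below the panel's inner side. Axes: y along the hinge as the chest's, x from this edge to the hinge, z out of the outer side.
- lid_hinge (a point): Middle of the lid's hinge line, at chest x = +80 mm, 100 mm above the table; the lid's outer side is 8 mm out of this line.
- ring: Steel setting ring, 54 mm across, 16 mm high, with a 32 mm hole, lying loose on the foam in the left half of the chest's tray, below the rim; origin at the centre of its underside. To be left alone.
- pendant: Black joystick pendant, 100 x 130 mm, 111 mm high to the ball of its stick, with a red button, loose on the table to one side of the chest; origin at the centre of its underside. To be left alone.
- manifold: Aluminium valve manifold, 60 x 150 mm, 93 mm high with its four black plugs, loose on the table to the other side of the chest; origin at the centre of its underside. To be left alone.
- ball_standard: White calibration ball on a thin steel post with a dark foot 50 mm across, 103 mm high, loose on the table to one side in front of the chest; origin at the centre of its foot's underside. To be left alone.

How it is judged:
By the outcome, as a careful person would: the job done as asked, in the order asked, and still so for the second after the job is handed in, with the robot touching nothing.
It also fails if it takes over 58 s, if anything falls off the work surface, if the arm or the gripper's body presses on something with over 40 N, if the wrist force passes 120 N, or if a joint passes its speed limit or range.

## Working session

There is one attempt and no reset: what is moved stays moved. The work goes in short steps, Python scripts to look and compute and a tool call to move; the robot and the scene stay as the last step left them, time stands still between calls to the robot, and variables do not carry over. Pictures are saved under pics/ and viewed, at most 10 in all, crops included, and the job is handed in when it is done.

Besides the shell and the picture viewer there is one more tool, called after "Call:" as name(argument=value, ...), one argument or row to a line, values as JSON. send_rows: Moves the arm, as the interface text tells. Its arguments: {"type":"object","properties":{"deltas":{"type":"array"},"grip_force":{"type":"number"}},"required":["deltas"]}

```bash
mkdir -p pics; python3 - <<'E'
from station import *
import cv2
for n in ("side","top"):
    s=snapshot(n); cv2.imwrite(f"pics/{n}0.png",cv2.resize(s["color"][:,:,::-1],(800,600),interpolation=cv2.INTER_CUBIC))
    print(n,s["camera_matrix"].round(1).tolist(),s["dist_coeffs"],(-s["R"].T@s["t"]).round(3))
o=get_obs(); print(o)
E
```

```text
side [[410.3, 0.0, 279.0], [0.0, 410.3, 203.7], [0.0, 0.0, 1.0]] [-0.05901563  0.          0.          0.          0.        ] [0.369 0.689 0.601]
top [[473.9, 0.0, 280.1], [0.0, 473.9, 213.2], [0.0, 0.0, 1.0]] [-0.15813228  0.          0.          0.          0.        ] [0.412 0.018 1.075]
{'clock': 0.1, 'joint_pos': array([ 1.23095179e+00,  1.26330827e-01, -4.04862435e-02,  1.40537895e+00,
       -9.77072861e-06,  1.57078145e+00]), 'qd': array([ 0.00198832, -0.00135864,  0.00257765,  0.00126037,  0.00051152,
        0.00025938]), 'effort': array([-1.21767858e-03, -4.36895943e+01,  3.53611279e+01,  1.35388263e-02,
       -1.48632998e-04,  1.05511631e-05]), 'eef_pos': array([0.17488997, 0.49464287, 0.23060999]), 'tool_rot': array([-5.31199764e-01, -3.09612658e+00,  2.16940349e-03]), 'contact_force': array([ 0.50239065, -0.91301016, -0.37002433]), 'torque': array([-0.01426183, -0.04429598, -0.02302145]), 'grip_force': 0.0, 'finger_gap': 0.08513703959908571}
```

View pics/side0.png

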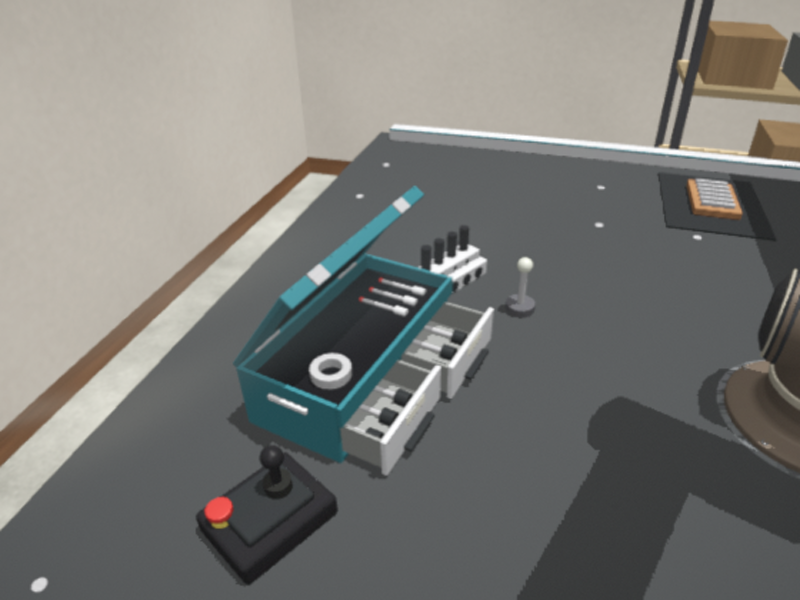

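View pics/top0.png

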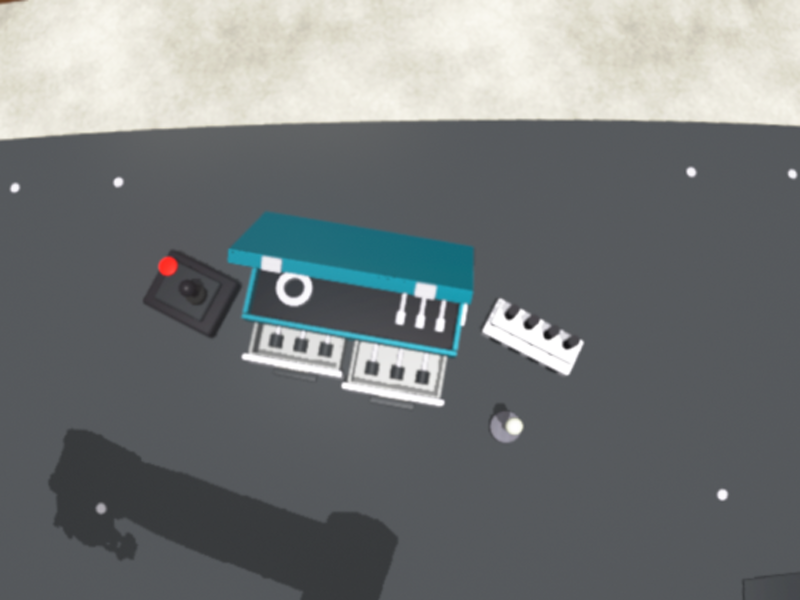

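The side view shows the chest with both drawers partly out. The lid leans forward, at less than upright, with the ring in the left half of the tray. The pendant is to the left, and the manifold and ball standard are to the right. In the top view the chest's front rim runs from (243,317) to (457,353). I'll enlarge both to get exact corners.

```bash
python3 - <<'E'
import cv2
from station import *
s=snapshot("top")["color"][:,:,::-1]; c=s[140:290,155:355]; cv2.imwrite("pics/topc.png",cv2.resize(c,(800,600),interpolation=cv2.INTER_CUBIC))
s=snapshot("side")["color"][:,:,::-1]; c=s[125:335,150:360]; cv2.imwrite("pics/sidec.png",cv2.resize(c,(600,600),interpolation=cv2.INTER_CUBIC))
E
```

```text
(no output)
```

View pics/topc.png

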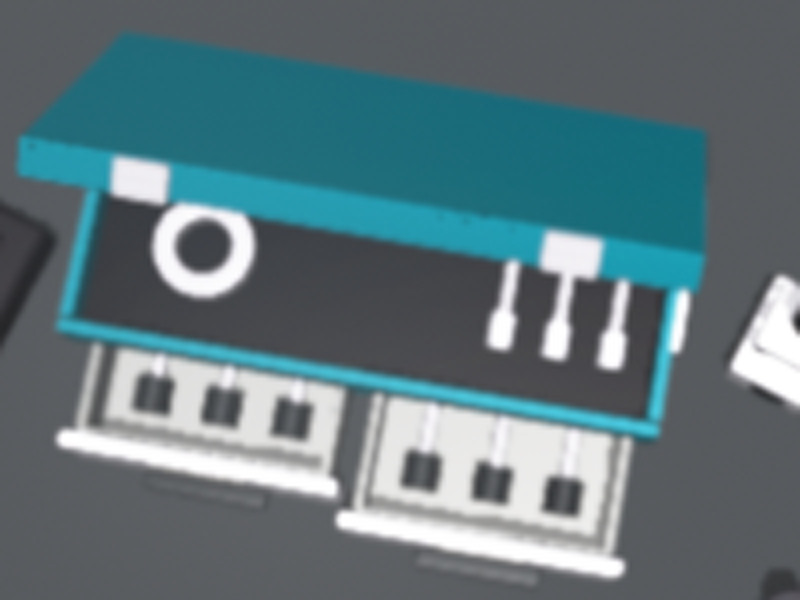

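View pics/sidec.png

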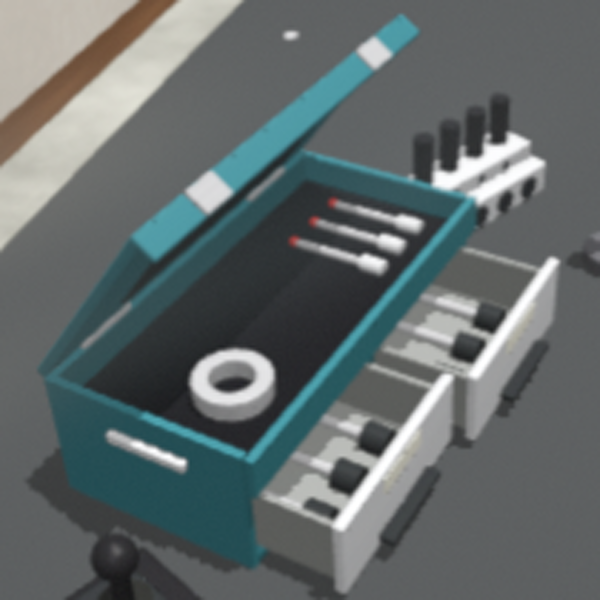

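```bash
cat > h.py <<'E'
import numpy as np, cv2
from scipy.optimize import least_squares
def proj(s,P):
    return cv2.projectPoints(np.array(P,float),cv2.Rodrigues(s["R"])[0],s["t"],s["camera_matrix"],s["dist_coeffs"])[0][:,0]
def lidpt(th,a,b,y):
    return [.08-a*np.cos(th)+b*np.sin(th),y,.1+a*np.sin(th)+b*np.cos(th)]
def world(p,P):
    c,s=np.cos(p[2]),np.sin(p[2]); P=np.array(P,float)
    return np.c_[p[0]+c*P[:,0]-s*P[:,1],p[1]+s*P[:,0]+c*P[:,1],P[:,2]]
E
python3 - <<'E'
from h import *
from station import *
st,ss=snapshot("top"),snapshot("side")
W=.16
def model(p):
    l,r,th=p[3:6]
    top=[[-.08,W,.1],[-.08,-W,.1],[-.08-l,.155,.067],[-.08-l,.002,.067],[-.08-r,-.002,.067],[-.08-r,-.155,.067],
      lidpt(th,0,.008,W),lidpt(th,0,.008,-W),lidpt(th,.17,.008,W),lidpt(th,.17,.008,-W),lidpt(th,.17,-.012,W),lidpt(th,.17,-.012,-W)]
    side=[[-.08,W,.1],[-.08,-W,.1],[.08,-W,.1],[.08,W,.1],[-.08,W,0],[-.08-l,.155,.067],[-.08-l,.002,.067],[-.08-l,.155,.007],
      [-.08-r,-.155,.067],[-.08-r,-.002,.067],[-.08-r,-.002,.007],lidpt(th,.17,.008,W),lidpt(th,.17,-.012,W),lidpt(th,.17,.008,-W),lidpt(th,.17,-.012,-W)]
    return np.r_[proj(st,world(p,top)),proj(ss,world(p,side))]
t=np.array([[58,330],[657,437],[58,445],[335,495],[338,525],[620,577],[127,33],[706,130],[20,138],[703,255],[20,172],[700,290]])
s=np.array([[250,458],[475,203],[305,152],[42,372],[255,563],[343,530],[452,378],[345,590],[558,262],[475,378],[473,435],[135,238],[155,262],[403,15],[419,32]])
obs=np.r_[(t+.5)/4-.5+[155,140],(s+.5)*.35-.5+[150,125]]
f=least_squares(lambda p:(model(p)-obs).ravel(),[.5,.1,-.17,.05,.07,1.1],loss="soft_l1")
p=f.x;np.save("p.npy",p);print(p.round(4));print((model(p)-obs).round(1).tolist())
print(world(p,[[-.08-p[3],.0785,.049],[-.08-p[4],-.0785,.049],[-.08,.0785,.049],[-.08,-.0785,.049],lidpt(p[5],.168,.008,0),[.08,0,.1]]).round(4))
E
```

```text
[ 0.6369  0.0742 -0.1997  0.0583  0.073   0.9294]
[[-0.0, -0.7], [0.3, -0.0], [-0.2, -0.1], [-0.1, 0.5], [-0.3, 0.1], [0.2, 0.1], [-0.5, -1.3], [1.0, -0.1], [0.1, -0.1], [1.2, 1.1], [-0.3, 1.3], [-0.2, 2.2], [-0.3, 0.9], [-0.0, -2.6], [-1.6, -1.2], [0.0, 1.5], [2.4, 2.9], [-0.5, -0.6], [0.4, -1.6], [-0.0, 1.2], [-0.2, -1.4], [0.1, -0.5], [-0.1, 1.8], [-2.2, -0.9], [0.1, -0.3], [-0.9, -0.5], [0.3, 0.2]]
[[0.5169 0.1786 0.049 ]
 [0.4713 0.0276 0.049 ]
 [0.574  0.167  0.049 ]
 [0.5429 0.0131 0.049 ]
 [0.623  0.077  0.2394]
 [0.7153 0.0583 0.1   ]]
```

Chest at about (0.637, 0.074) with yaw -0.20. The drawers are out 58 and 73 mm and the lid is at 0.93 rad. I'll plan a tilted-tool approach so the closed fingertips push the drawer fronts.

```bash
cat >> h.py <<'E'
from scipy.spatial.transform import Rotation as Ro
p=np.load("p.npy") if __import__("os").path.exists("p.npy") else None
def tool(phi,h=-.2,sg=1):   # tilt phi from vertical, heading h
    z=np.array([np.cos(h)*np.sin(phi),np.sin(h)*np.sin(phi),-np.cos(phi)]); y=sg*np.array([-np.sin(h),np.cos(h),0])
    return Ro.from_matrix(np.c_[np.cross(y,z),y,z])
def plan(steps,o):   # steps: (chest xyz, Rot); prints total turn, then total shift in the turned tool frame
    P=o["eef_pos"]; R=Ro.from_rotvec(o["tool_rot"])
    print("t",o["clock"],"chest pos",tochest(P).round(4),"F",o["contact_force"].round(1))
    for c,T in steps:
        Q=world(p,[c])[0]
        print("turn",(R.inv()*T).as_rotvec().round(3),"shift",T.inv().apply(Q-P).round(4),"to",Q.round(3)); P,R=Q,T
def tochest(P):
    c,s=np.cos(p[2]),np.sin(p[2]); d=P[:2]-p[:2]; return np.array([c*d[0]+s*d[1],-s*d[0]+c*d[1],P[2]])
E
python3 - <<'E'
from h import *
from station import *
o=get_obs(); R=Ro.from_rotvec(o["tool_rot"]); print(R.as_matrix().round(2))
for sg in (1,-1):
    print(sg); plan([([-.25,.0785,.2],R),([-.25,.0785,.2],tool(.7,-.2,sg)),([-.187,.0785,.045],tool(.7,-.2,sg)),([-.13,.0785,.045],tool(.7,-.2,sg))],o)
E
```

```text
[[-0.94  0.33 -0.  ]
 [ 0.33  0.94 -0.  ]
 [ 0.   -0.   -1.  ]]
1
t 0.3 chest pos [-0.5362  0.3206  0.231 ] F [0.2 0.7 0.1]
turn [0. 0. 0.] shift [-0.3172 -0.1998  0.0311] to [0.407 0.201 0.2  ]
turn [-0.05  -0.699 -0.134] shift [0. 0. 0.] to [0.407 0.201 0.2  ]
turn [0. 0. 0.] shift [0.0517 0.     0.1591] to [0.469 0.188 0.045]
turn [0. 0. 0.] shift [-0.0436  0.      0.0367] to [0.525 0.177 0.045]
-1
t 0.3 chest pos [-0.5362  0.3206  0.231 ] F [0.2 0.7 0.1]
turn [0. 0. 0.] shift [-0.3172 -0.1998  0.0311] to [0.407 0.201 0.2  ]
turn [-1.032  0.073  2.827] shift [0. 0. 0.] to [0.407 0.201 0.2  ]
turn [0. 0. 0.] shift [-0.0517 -0.      0.1591] to [0.469 0.188 0.045]
turn [0. 0. 0.] shift [ 0.0436 -0.      0.0367] to [0.525 0.177 0.045]
```

Call:
send_rows(
  deltas=[0,-0.0317,-0.02,0.0031,0,0,0,0,-0.0317,-0.02,0.0031,0,0,0,0,-0.0317,-0.02,0.0031,0,0,0,0,-0.0317,-0.02,0.0031,0,0,0,0,-0.0317,-0.02,0.0031,0,0,0,0,-0.0317,-0.02,0.0031,0,0,0,0,-0.0317,-0.02,0.0031,0,0,0,0,-0.0317,-0.02,0.0031,0,0,0,0,-0.0317,-0.02,0.0031,0,0,0,0,-0.0317,-0.02,0.0031,0,0,0,0,0,0,0,-0.007,-0.1,-0.019,0,0,0,0,-0.007,-0.1,-0.019,0,0,0,0,-0.007,-0.1,-0.019,0,0,0,0,-0.007,-0.1,-0.019,0,0,0,0,-0.007,-0.1,-0.019,0,0,0,0,-0.007,-0.1,-0.019,0,0,0,0,-0.007,-0.1,-0.019,0,0,0,0,0,0,0],
)

```text
clock: 2.1
eef_pos: [0.4049, 0.2002, 0.1981]
tool_rot: [0.241, 2.432, -0.09]
contact_force: [-0.9, -0.5, -1.1]
finger_gap: -0.0003
grip_force: 0.0
```

```bash
python3 - <<'E'
from h import *
from station import *
T=tool(.7)
plan([([-.25,.0785,.2],T),([-.195,.0785,.045],T),([-.085,.0785,.045],T)],get_obs())
E
```

```text
t 2.1 chest pos [-0.2524  0.0774  0.1981] F [-0.9 -0.5 -1.1]
turn [0.    0.    0.003] shift [-0.003   0.0011  0.0001] to [0.407 0.201 0.2  ]
turn [0. 0. 0.] shift [0.0578 0.     0.154 ] to [0.461 0.19  0.045]
turn [0. 0. 0.] shift [-0.0841  0.      0.0709] to [0.569 0.168 0.045]
```

Call:
send_rows(
  deltas=[0,0.0091,0,0.0257,0,0,0,0,0.0091,0,0.0257,0,0,0,0,0.0091,0,0.0257,0,0,0,0,0.0091,0,0.0257,0,0,0,0,0.0091,0,0.0257,0,0,0,0,0.0091,0,0.0257,0,0,0,0,-0.0076,0,0.0064,0,0,0,0,-0.0076,0,0.0064,0,0,0,0,-0.0076,0,0.0064,0,0,0,0,-0.0031,0,0.0026,0,0,0,0,-0.0031,0,0.0026,0,0,0,0,-0.0031,0,0.0026,0,0,0,0,-0.0031,0,0.0026,0,0,0,0,-0.0031,0,0.0026,0,0,0,0,-0.0031,0,0.0026,0,0,0,0,-0.0031,0,0.0026,0,0,0,0,-0.0031,0,0.0026,0,0,0,0,-0.0031,0,0.0026,0,0,0],
)

```text
clock: 3.9
eef_pos: [0.529, 0.1762, 0.0475]
tool_rot: [0.245, 2.43, -0.089]
contact_force: [-1.4, 1.8, 1.6]
finger_gap: 0.0002
grip_force: 0.9
```

```bash
python3 - <<'E'
from h import *
from station import *
T=tool(.7)
plan([([-.088,.0785,.045],T)],get_obs())
s=snapshot("side"); cv2.imwrite("pics/s1.png",cv2.resize(s["color"][100:380,100:473,::-1],(800,600),interpolation=cv2.INTER_CUBIC))
E
```

```text
t 3.9 chest pos [-0.1259  0.0785  0.0475] F [-1.4  1.8  1.6]
turn [ 0.     0.001 -0.001] shift [-0.0274 -0.      0.0263] to [0.566 0.169 0.045]
```

View pics/s1.png

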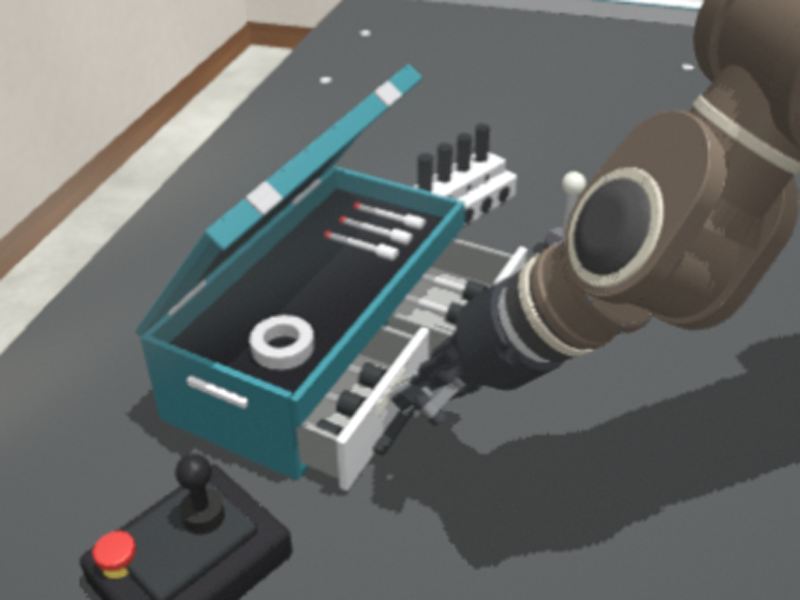

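The fingers are on the left drawer front at about (415,390), clear of the other objects, and the drawer is moving in.

Call:
send_rows(
  deltas=[0,-0.003,0,0.0027,0,0,0,0,-0.003,0,0.0027,0,0,0,0,-0.003,0,0.0027,0,0,0,0,-0.003,0,0.0027,0,0,0,0,-0.003,0,0.0027,0,0,0,0,-0.003,0,0.0027,0,0,0,0,-0.003,0,0.0027,0,0,0,0,-0.0015,0,0.0013,0,0,0,0,-0.0015,0,0.0013,0,0,0,0,-0.0015,0,0.0013,0,0,0],
)

```text
clock: 4.95
eef_pos: [0.5623, 0.1692, 0.0464]
tool_rot: [0.245, 2.43, -0.089]
contact_force: [-2.2, 0.1, 1.3]
finger_gap: -0.0003
grip_force: 0.8
```

```bash
python3 - <<'E'
from h import *
from station import *
plan([([-.088,.0785,.045],tool(.7))],get_obs())
E
```

```text
t 4.95 chest pos [-0.0919  0.0783  0.0464] F [-2.2  0.1  1.3]
turn [-0.     0.001 -0.001] shift [-0.0021  0.0002  0.0036] to [0.566 0.169 0.045]
```

Call:
send_rows(
  deltas=[0,-0.0015,0,0.0013,0,0,0,0,-0.0015,0,0.0013,0,0,0],
)

```text
clock: 5.15
eef_pos: [0.5662, 0.1684, 0.0464]
tool_rot: [0.245, 2.43, -0.089]
contact_force: [-2.3, 1.0, 0.7]
finger_gap: -0.0001
grip_force: 0.8
```

Call:
send_rows(
  deltas=[0,-0.0015,0,0.0013,0,0,0],
)

```text
clock: 5.25
eef_pos: [0.5669, 0.1682, 0.046]
tool_rot: [0.243, 2.432, -0.089]
contact_force: [-35.1, 4.5, 25.2]
finger_gap: -0.0002
grip_force: 17.5
```

Call:
send_rows(
  deltas=[0,-0.0011,0,0.001,0,0,0],
)

```text
clock: 5.35
eef_pos: [0.5671, 0.1682, 0.0459]
tool_rot: [0.241, 2.434, -0.089]
contact_force: [-46.4, 5.6, 32.9]
finger_gap: 0.0002
grip_force: 23.4
```

Left drawer is home, on its stop. I'll back off, shift sideways and start on the right drawer.

Call:
send_rows(
  deltas=[0,0.0038,0,-0.0032,0,0,0,0,0.0168,0,-0.0142,0,0,0,0,0.0168,0,-0.0142,0,0,0,0,0.0168,0,-0.0142,0,0,0,0,0.0168,0,-0.0142,0,0,0,0,0.0168,0,-0.0142,0,0,0,0,0,-0.0314,0,0,0,0,0,0,-0.0314,0,0,0,0,0,0,-0.0314,0,0,0,0,0,0,-0.0314,0,0,0,0,0,0,-0.0314,0,0,0,0,0,0,0,0,0,0,0],
)

```text
clock: 6.55
eef_pos: [0.4241, 0.0333, 0.0457]
tool_rot: [0.252, 2.429, -0.093]
contact_force: [-0.9, 0.1, 0.0]
finger_gap: 0.0001
grip_force: 0.0
```

```bash
python3 - <<'E'
from h import *
from station import *
plan([([-.17,-.0785,.045],tool(.7)),([-.0872,-.0785,.045],tool(.7))],get_obs())
E
```

```text
t 6.55 chest pos [-0.2004 -0.0823  0.0457] F [-0.9  0.1  0. ]
turn [-0.005  0.001 -0.005] shift [-0.0229  0.0038  0.0201] to [0.455 0.031 0.045]
turn [0. 0. 0.] shift [-0.0633  0.      0.0533] to [0.536 0.015 0.045]
```

Call:
send_rows(
  deltas=[0,-0.0076,0.0038,0.0066,0,0,0,0,-0.0076,0,0.0066,0,0,0,0,-0.0076,0,0.0066,0,0,0,0,-0.0031,0,0.0026,0,0,0,0,-0.0031,0,0.0026,0,0,0,0,-0.0031,0,0.0026,0,0,0,0,-0.0031,0,0.0026,0,0,0,0,-0.0031,0,0.0026,0,0,0,0,-0.0031,0,0.0026,0,0,0,0,-0.0031,0,0.0026,0,0,0,0,-0.0031,0,0.0026,0,0,0,0,-0.0031,0,0.0026,0,0,0,0,-0.0031,0,0.0026,0,0,0,0,-0.0031,0,0.0026,0,0,0,0,-0.0031,0,0.0026,0,0,0,0,-0.0031,0,0.0026,0,0,0,0,-0.0031,0,0.0026,0,0,0,0,-0.0031,0,0.0026,0,0,0,0,-0.0031,0,0.0026,0,0,0],
)

```text
clock: 8.45
eef_pos: [0.5196, 0.0215, 0.0461]
tool_rot: [0.245, 2.43, -0.089]
contact_force: [-1.9, 0.3, -1.4]
finger_gap: -0.0002
grip_force: 0.9
```

```bash
python3 - <<'E'
from h import *
from station import *
plan([([-.0872,-.0785,.045],tool(.7))],get_obs())
E
```

```text
t 8.45 chest pos [-0.1045 -0.0749  0.0461] F [-1.9  0.3 -1.4]
turn [-0.     0.001 -0.001] shift [-0.0126 -0.0036  0.012 ] to [0.536 0.015 0.045]
```

Call:
send_rows(
  deltas=[0,-0.0023,0,0.0019,0,0,0,0,-0.0023,0,0.0019,0,0,0,0,-0.0015,0,0.0013,0,0,0,0,-0.0015,0,0.0013,0,0,0,0,-0.0008,0,0.0006,0,0,0],
)

```text
clock: 8.95
eef_pos: [0.5302, 0.0194, 0.0463]
tool_rot: [0.245, 2.43, -0.089]
contact_force: [-1.6, 0.4, 0.2]
finger_gap: 0.0
grip_force: 0.8
```

Call:
send_rows(
  deltas=[0,-0.0008,0,0.0006,0,0,0,0,-0.0008,0,0.0006,0,0,0],
)

```text
clock: 9.15
eef_pos: [0.532, 0.019, 0.0463]
tool_rot: [0.245, 2.43, -0.089]
contact_force: [-1.8, 1.0, -0.9]
finger_gap: -0.0001
grip_force: 0.8
```

```bash
python3 - <<'E'
from h import *
from station import *
plan([([-.0872,-.0785,.045],tool(.7))],get_obs())
E
```

```text
t 9.15 chest pos [-0.0919 -0.0749  0.0463] F [-1.8  1.  -0.9]
turn [-0.     0.001 -0.001] shift [-0.0027 -0.0036  0.004 ] to [0.536 0.015 0.045]
```

Call:
send_rows(
  deltas=[0,-0.0008,0,0.0006,0,0,0,0,-0.0008,0,0.0006,0,0,0,0,-0.0008,0,0.0006,0,0,0],
)

```text
clock: 9.45
eef_pos: [0.5349, 0.0185, 0.0464]
tool_rot: [0.245, 2.43, -0.089]
contact_force: [-1.8, 1.2, -2.1]
finger_gap: -0.0003
grip_force: 0.8
```

Call:
send_rows(
  deltas=[0,-0.0008,0,0.0006,0,0,0],
)

```text
clock: 9.55
eef_pos: [0.5359, 0.0182, 0.0464]
tool_rot: [0.245, 2.43, -0.089]
contact_force: [-1.8, 1.2, -1.1]
finger_gap: -0.0001
grip_force: 0.8
```

Call:
send_rows(
  deltas=[0,-0.0008,0,0.0006,0,0,0],
)

```text
clock: 9.65
eef_pos: [0.5367, 0.0181, 0.0464]
tool_rot: [0.245, 2.431, -0.089]
contact_force: [-8.7, 1.7, 2.9]
finger_gap: 0.0003
grip_force: 4.3
```

Call:
send_rows(
  deltas=[0,-0.0004,0,0.0003,0,0,0],
)

```text
clock: 9.75
eef_pos: [0.5368, 0.0181, 0.0463]
tool_rot: [0.245, 2.431, -0.089]
contact_force: [-13.7, 3.9, 7.9]
finger_gap: 0.0002
grip_force: 7.2
```

Both drawers are home. Next is the lid: retreat, rise, straighten the tool, and go over the free edge.

```bash
python3 - <<'E'
from h import *
from station import *
T=tool(.7);V=tool(0.)
plan([([-.20,-.0749,.046],T),([-.20,0,.29],T),([-.20,0,.29],V),([-.05,0,.29],V),([.035,0,.275],V)],get_obs())
E
```

```text
t 9.75 chest pos [-0.0869 -0.0749  0.0463] F [-13.7   3.9   7.9]
turn [-0.     0.    -0.001] shift [ 0.0867 -0.     -0.0726] to [0.426 0.04  0.046]
turn [0. 0. 0.] shift [-0.1572  0.0749 -0.1866] to [0.441 0.114 0.29 ]
turn [-0.   0.7  0. ] shift [0. 0. 0.] to [0.441 0.114 0.29 ]
turn [0. 0. 0.] shift [-0.15  0.    0.  ] to [0.588 0.084 0.29 ]
turn [0. 0. 0.] shift [-0.085  0.     0.015] to [0.671 0.067 0.275]
```

Call:
send_rows(
  deltas=[0,0.0038,0,-0.0032,0,0,0,0,0.0166,0,-0.0139,0,0,0,0,0.0166,0,-0.0139,0,0,0,0,0.0166,0,-0.0139,0,0,0,0,0.0166,0,-0.0139,0,0,0,0,0.0166,0,-0.0139,0,0,0,0,-0.0196,0.0094,-0.0233,0,0,0,0,-0.0196,0.0094,-0.0233,0,0,0,0,-0.0196,0.0094,-0.0233,0,0,0,0,-0.0196,0.0094,-0.0233,0,0,0,0,-0.0196,0.0094,-0.0233,0,0,0,0,-0.0196,0.0094,-0.0233,0,0,0,0,-0.0196,0.0094,-0.0233,0,0,0,0,-0.0196,0.0094,-0.0233,0,0,0,0,0,0,0,0,0.14,0,0,0,0,0,0,0.14,0,0,0,0,0,0,0.14,0,0,0,0,0,0,0.14,0,0,0,0,0,0,0.14,0,0,0,0,0,0,0,0],
)

```text
clock: 11.75
eef_pos: [0.4443, 0.1137, 0.287]
tool_rot: [-0.319, -3.119, 0.003]
contact_force: [-0.3, 0.4, -0.4]
finger_gap: 0.0003
grip_force: 0.0
```

```bash
python3 - <<'E'
from h import *
from station import *
V=tool(0.)
plan([([-.05,0,.29],V),([.035,0,.275],V)],get_obs())
s=snapshot("side"); cv2.imwrite("pics/s2.png",cv2.resize(s["color"][60:340,100:473,::-1],(800,600),interpolation=cv2.INTER_CUBIC))
E
```

```text
t 11.75 chest pos [-0.1966  0.0005  0.287 ] F [-0.3  0.4 -0.4]
turn [-0.003 -0.006 -0.004] shift [-0.1466 -0.0005 -0.003 ] to [0.588 0.084 0.29 ]
turn [0. 0. 0.] shift [-0.085  0.     0.015] to [0.671 0.067 0.275]
```

View pics/s2.png

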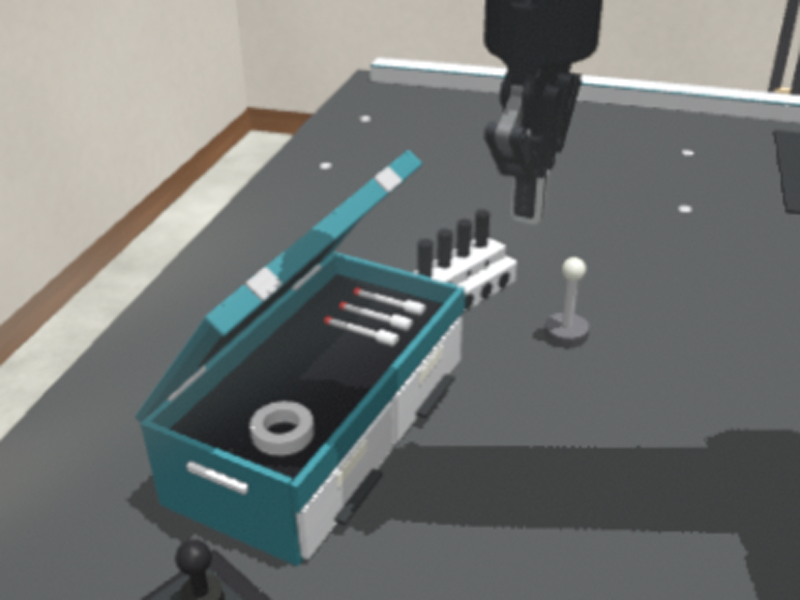

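Both drawer fronts are flush with the chest, at about (430,360) and (350,490). The lid and ring haven't moved, and the tool is clear. Now I'll cross over the lid edge.

Call:
send_rows(
  deltas=[0,-0.0235,0,-0.0003,0,0,0,0,-0.0235,0,-0.0003,0,0,0,0,-0.0235,0,-0.0003,0,0,0,0,-0.0235,0,-0.0003,0,0,0,0,-0.0235,0,0,0,0,0,0,-0.0235,0,0,0,0,0,0,-0.0235,0,0,0,0,0,0,-0.0235,0,0,0,0,0,0,-0.0235,0,0,0,0,0,0,-0.0235,0,0,0,0,0,0,0,0,0,0,0,0],
)

```text
clock: 12.9
eef_pos: [0.6727, 0.0673, 0.2917]
tool_rot: [0.315, 3.121, -0.001]
contact_force: [-0.7, 0.3, -0.7]
finger_gap: 0.0001
grip_force: 0.0
```

```bash
python3 - <<'E'
from h import *
from station import *
V=tool(0.)
def tc(th,a=.155): x,_,z=lidpt(th,a,.008,0); return [x+.011,0,z]
print(get_obs()["joint_pos"].round(2))
plan([([.035,0,.24],V)]+[(tc(t),V) for t in (.93,.85,.77,.69,.61,.53,.45,.37,.29,.21,.13,.05,0)],get_obs())
E
```

```text
[ 0.1   0.45  0.52  1.64 -0.    0.3 ]
t 12.9 chest pos [0.0365 0.0004 0.2917] F [-0.7  0.3 -0.7]
turn [ 0.     0.005 -0.001] shift [ 0.0015 -0.0004  0.0517] to [0.671 0.067 0.24 ]
turn [0. 0. 0.] shift [ 0.0303 -0.      0.011 ] to [0.642 0.073 0.229]
turn [0. 0. 0.] shift [ 0.01   -0.      0.0073] to [0.632 0.075 0.222]
turn [0. 0. 0.] shift [ 0.0094 -0.      0.0081] to [0.622 0.077 0.214]
turn [0. 0. 0.] shift [ 0.0087 -0.      0.0088] to [0.614 0.079 0.205]
turn [0. 0. 0.] shift [ 0.008  -0.      0.0095] to [0.606 0.08  0.195]
turn [0. 0. 0.] shift [ 0.0072 -0.      0.0101] to [0.599 0.082 0.185]
turn [0. 0. 0.] shift [ 0.0064 -0.      0.0106] to [0.593 0.083 0.175]
turn [0. 0. 0.] shift [ 0.0055 -0.      0.0111] to [0.587 0.084 0.164]
turn [0. 0. 0.] shift [ 0.0046 -0.      0.0115] to [0.583 0.085 0.152]
turn [0. 0. 0.] shift [ 0.0037 -0.      0.0119] to [0.579 0.086 0.14 ]
turn [0. 0. 0.] shift [ 0.0027 -0.      0.0121] to [0.576 0.086 0.128]
turn [0. 0. 0.] shift [ 0.0018 -0.      0.0123] to [0.575 0.087 0.116]
turn [0. 0. 0.] shift [ 0.0006 -0.      0.0077] to [0.574 0.087 0.108]
```

Call:
send_rows(
  deltas=[0,0.0003,0,0.0103,0,0,0,0,0.0003,0,0.0103,0,0,0,0,0.0003,0,0.0103,0,0,0,0,0.0003,0,0.0103,0,0,0,0,0.0003,0,0.0103,0,0,0,0,0.005,0,0.0018,0,0,0,0,0.005,0,0.0018,0,0,0,0,0.005,0,0.0018,0,0,0,0,0.005,0,0.0018,0,0,0,0,0.005,0,0.0018,0,0,0,0,0.005,0,0.0018,0,0,0,0,0.0033,0,0.0024,0,0,0,0,0.0033,0,0.0024,0,0,0,0,0.0033,0,0.0024,0,0,0],
)

```text
clock: 14.3
eef_pos: [0.6307, 0.0756, 0.222]
tool_rot: [0.315, 3.124, 0.001]
contact_force: [0.8, -0.5, 3.4]
finger_gap: 0.0001
grip_force: 1.2
```

```bash
python3 - <<'E'
from h import *
from station import *
plan([],get_obs())
s=snapshot("side"); cv2.imwrite("pics/s3.png",cv2.resize(s["color"][60:340,100:473,::-1],(800,600),interpolation=cv2.INTER_CUBIC))
E
```

```text
t 14.3 chest pos [-6.30e-03  2.00e-04  2.22e-01] F [ 0.8 -0.5  3.4]
```

View pics/s3.png

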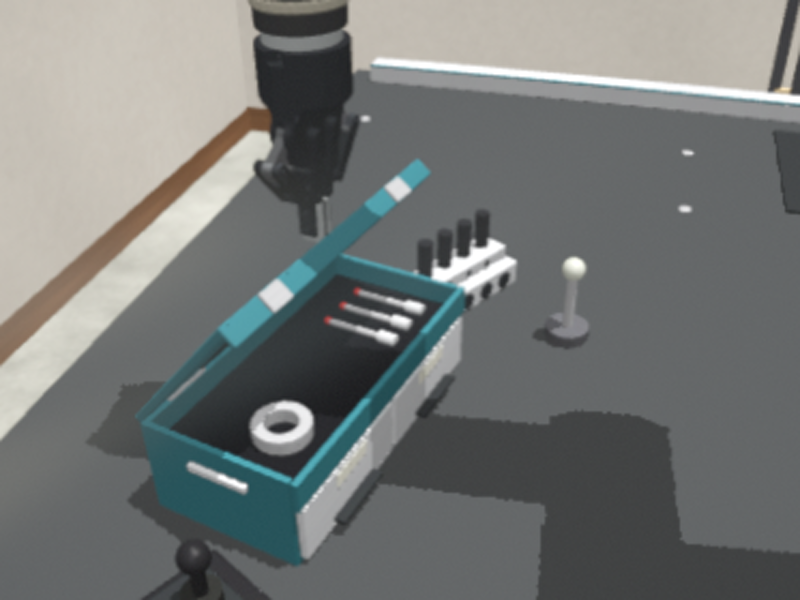

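The fingertips rest on the lid's outer side at (312,235), and the lid has started to close: its free edge moved from (210,325) to (225,335). I'll carry on along the arc.

Call:
send_rows(
  deltas=[0,0.0031,0,0.0027,0,0,0,0,0.0031,0,0.0027,0,0,0,0,0.0031,0,0.0027,0,0,0,0,0.0029,0,0.0029,0,0,0,0,0.0029,0,0.0029,0,0,0,0,0.0029,0,0.0029,0,0,0,0,0.0027,0,0.0032,0,0,0,0,0.0027,0,0.0032,0,0,0,0,0.0027,0,0.0032,0,0,0,0,0.0024,0,0.0034,0,0,0,0,0.0024,0,0.0034,0,0,0,0,0.0024,0,0.0034,0,0,0,0,0.0021,0,0.0035,0,0,0,0,0.0021,0,0.0035,0,0,0,0,0.0021,0,0.0035,0,0,0,0,0.0018,0,0.0037,0,0,0,0,0.0018,0,0.0037,0,0,0,0,0.0018,0,0.0037,0,0,0],
)

```text
clock: 16.15
eef_pos: [0.5865, 0.0846, 0.163]
tool_rot: [0.315, 3.125, 0.0]
contact_force: [-0.2, -0.4, 1.9]
finger_gap: -0.0003
grip_force: 0.9
```

```bash
python3 - <<'E'
from h import *
from station import *
plan([([-.064,0,.108],tool(0.))],get_obs())
E
```

```text
t 16.15 chest pos [-0.0514  0.0002  0.163 ] F [-0.2 -0.4  1.9]
turn [ 0.     0.001 -0.001] shift [ 0.0126 -0.0002  0.055 ] to [0.574 0.087 0.108]
```

Call:
send_rows(
  deltas=[0,0.0015,0,0.0038,0,0,0,0,0.0015,0,0.0038,0,0,0,0,0.0015,0,0.0038,0,0,0,0,0.0012,0,0.0039,0,0,0,0,0.0012,0,0.0039,0,0,0,0,0.0012,0,0.0039,0,0,0,0,0.0009,0,0.004,0,0,0,0,0.0009,0,0.004,0,0,0,0,0.0006,0,0.003,0,0,0,0,0.0003,0,0.002,0,0,0,0,0.0003,0,0.002,0,0,0,0,0.0003,0,0.002,0,0,0,0,0.0003,0,0.002,0,0,0],
)

```text
clock: 17.45
eef_pos: [0.5753, 0.0869, 0.1212]
tool_rot: [0.315, 3.124, 0.0]
contact_force: [-0.6, -0.3, 1.1]
finger_gap: 0.0001
grip_force: 0.8
```

Call:
send_rows(
  deltas=[0,0.0001,0,0.001,0,0,0,0,0.0001,0,0.001,0,0,0,0,0.0001,0,0.001,0,0,0],
)

```text
clock: 17.75
eef_pos: [0.575, 0.087, 0.1183]
tool_rot: [0.315, 3.125, 0.0]
contact_force: [-0.7, 0.0, 1.0]
finger_gap: -0.0
grip_force: 0.8
```

Call:
send_rows(
  deltas=[0,0,0,0.001,0,0,0,0,0,0,0.001,0,0,0,0,0,0,0.001,0,0,0,0,0,0,0.001,0,0,0,0,0,0,0.001,0,0,0,0,0,0,0.001,0,0,0,0,0,0,0.001,0,0,0],
)

```text
clock: 18.45
eef_pos: [0.575, 0.087, 0.1112]
tool_rot: [0.315, 3.125, 0.0]
contact_force: [-1.4, 0.2, 1.4]
finger_gap: -0.0004
grip_force: 0.8
```

Call:
send_rows(
  deltas=[0,0,0,0.001,0,0,0],
)

```text
clock: 18.55
eef_pos: [0.575, 0.087, 0.1102]
tool_rot: [0.315, 3.125, 0.0]
contact_force: [-0.8, 1.1, 1.4]
finger_gap: 0.0
grip_force: 0.8
```

Call:
send_rows(
  deltas=[0,0,0,0.0005,0,0,0],
)

```text
clock: 18.65
eef_pos: [0.575, 0.087, 0.1097]
tool_rot: [0.315, 3.125, 0.0]
contact_force: [-1.2, -0.5, 2.1]
finger_gap: 0.0
grip_force: 0.8
```

Call:
send_rows(
  deltas=[0,0,0,0.0005,0,0,0],
)

```text
clock: 18.75
eef_pos: [0.575, 0.087, 0.1093]
tool_rot: [0.315, 3.125, 0.0]
contact_force: [-1.4, -0.4, 2.1]
finger_gap: -0.0001
grip_force: 0.8
```

Call:
send_rows(
  deltas=[0,0,0,0.0006,0,0,0],
)

```text
clock: 18.85
eef_pos: [0.575, 0.087, 0.1087]
tool_rot: [0.315, 3.125, 0.0]
contact_force: [-1.0, -0.2, 1.5]
finger_gap: 0.0003
grip_force: 0.8
```

Call:
send_rows(
  deltas=[0,0,0,0.0006,0,0,0],
)

```text
clock: 18.95
eef_pos: [0.575, 0.087, 0.1081]
tool_rot: [0.315, 3.125, 0.0]
contact_force: [-1.0, -1.2, 2.4]
finger_gap: -0.0001
grip_force: 0.8
```

Call:
send_rows(
  deltas=[0,0,0,0.0005,0,0,0],
)

```text
clock: 19.05
eef_pos: [0.575, 0.087, 0.108]
tool_rot: [0.315, 3.124, 0.0]
contact_force: [-3.2, -0.8, 7.1]
finger_gap: 0.0002
grip_force: 3.7
```

Call:
send_rows(
  deltas=[0,0,0,0.0004,0,0,0,0,0,0,0,0,0,0],
)

```text
clock: 19.25
eef_pos: [0.575, 0.087, 0.108]
tool_rot: [0.315, 3.124, 0.001]
contact_force: [-3.7, -0.6, 6.5]
finger_gap: 0.0
grip_force: 3.3
```

Call:
send_rows(
  deltas=[0,0,0,-0.003,0,0,0,0,0,0,-0.01,0,0,0,0,0,0,-0.03,0,0,0,0,0,0,-0.03,0,0,0,0,0.02,0,-0.03,0,0,0,0,0.03,0,-0.02,0,0,0,0,0.03,0,0,0,0,0,0,0.03,0,0,0,0,0,0,0.03,0,0,0,0,0,0,0.03,0,0,0,0,0,0,0,0,0,0,0,0,0,0,0,0,0,0,0],
)

```text
clock: 20.45
eef_pos: [0.4085, 0.1211, 0.2309]
tool_rot: [0.314, 3.123, 0.001]
contact_force: [-0.0, 0.3, 0.3]
finger_gap: -0.0
grip_force: 0.0
```

```bash
python3 - <<'E'
from h import *
from station import *
a=snapshot("side")["color"][100:380,100:420,::-1]; b=snapshot("top")["color"][100:380,80:400,::-1]
cv2.imwrite("pics/fin.png",cv2.resize(np.hstack([a,b]),(800,350),interpolation=cv2.INTER_CUBIC))
E
```

```text
(no output)
```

View pics/fin.png

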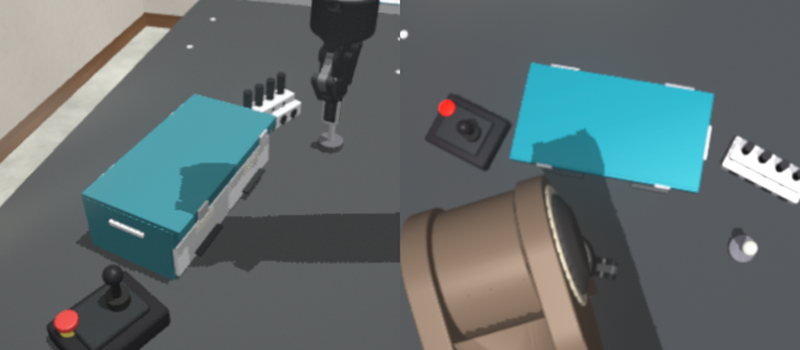

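The lid lies flat on the chest at about (185,165) in the side half, and both drawer fronts are flush. The pendant, manifold and ball standard haven't moved, and the arm is clear.

```bash
python3 -c "
from station import *
print(hand_in())"
```

```text
the job is handed in; nothing more can be done
None
```

I pushed both drawers home, then closed the lid onto its stop, and handed the job in at about 20.5 s of the 58 s; the left drawer met its stop at about 57 N at the wrist, firmer than I intended, while the right drawer (about 16 N) and the lid (about 8 N) went in gently, and the pendant, manifold and ball standard look unmoved (the ring is now out of sight under the lid).

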